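# Tip a tray out of its nest and stack it

## Robot

A 6-joint arm with a two-finger parallel gripper is mounted at the origin on a cart in front of the work surface, level with it; the furniture and walls round the work are solid. World frame = base frame: x ahead of the robot, y to its left, z up, the work surface at z = 0. Lengths are in mm, angles in rad, forces in N, time in s.
With the tool pointing down it reaches from about 200 to 875 mm from the base axis. Payload 3.4 kg.
Tool frame: the origin (TCP) lies on the centre line of the jaws, within the pads' length; the fingertips stand robot.tcp_to_tips ahead of it and the grasp point (between the pads) lies 2 mm behind it (robot.tcp_to_tips is the distance from the TCP to the fingertips, in mm); z points along the fingers, y is the line along which they close (so a half turn about z gives the same grasp; the last joint's range is limited). The gripper opens to 94 mm and grips with 3 to 60 N. Pads are 16 mm wide; open, the fingers measure 119 mm over their backs; the gripper's body (75 mm by 177 mm) begins 78 mm behind the grasp point.
Start: joints at [-0.121, 0.276, 1.505, -0, 1.361, -0.121], TCP at [575.036, -0.01, 197.993] pointing down, gripper open.
Joint ranges: [-2.89, 2.89], [-0.75, 2.08], [0.22, 2.7], [-1.18, 4.32], [0.11, 2.71], [-2.7, 2.7]. Speed limits (rad/s): [2.57, 2.57, 3.14, 3.14, 3.14, 3.14].

## Interface

Orientations are given as a unit quaternion [w, x, y, z].
In Python, from workcell import sensors, viewer, order, robot gives the robot as it stands.
- The arm moves only by the tool drive_tool, never from a script. Its argument "commands" is a list of rows, each a list of 7 numbers: the shift along the tool's x, y, z in m, then the turn, a rotation vector about the tool's x, y, z in rad, then the opening, from -1 (shut) to 1 (fully open). In form: [[dx, dy, dz, wx, wy, wz, claw], ...]. A call has 1 to 20 rows; each row shifts and turns the commanded pose from where the row before left it, along the tool's axes as they then stand; what a row does not reach is not made up. A row lasts 1/10 s, in which the tool goes at most 50 mm and 8.59 degrees, less where a joint would pass 70% of its speed; a pose out of reach is approached as far as the arm can. A call with a gripper value outside its range is refused whole. The fingers move at their own pace and stop on an object; "squeeze" is the grip in N (left out, the last holds). Time passes only in rows, so rows that do not move let the fingers close. It gives the time, the measured TCP pose, the force, the opening and the grip force at its end, in the units of the state.
- sensors.get_state(): the state, without advancing time (a new reading comes with each control period).
- viewer.snapshot(name): name is "scene" or "side" or "wrist"; returns a dict with "color" (400x640x3 uint8, blue, green, red), "mtx" (3x3 intrinsics, pixels), "origin" and "orientation" of the camera in the world. Camera axes: x right, y up, looking along -z (the intrinsics and any distortion apply to the point x, -y, -z); pixel columns grow to the right and rows downward; lengths in mm; the calibration is good to about 2 mm. The wrist camera is an equidistant fisheye: a pixel r from the principal point sees the ray r / f radians off the axis. A picture is of the moment at which its call begins. There is no depth.
- order.close_job(): hands the job in; it is judged then, once.
The state is a dict: "t": time; "qpos": joint angles; "qvel": joint speeds; "effort": joint torques, N m; "position": TCP position; "eef_rot": TCP orientation; "wrist_force": force on the tool from outside, world axes, zero at the start; "ft_torque": the same for the moment, N m; "width": opening from 0.0 (shut) to 1.0 (fully open); "grasp_force": force on a finger pad.
Only numpy, scipy, OpenCV 4.12 (cv2) and the standard library are available. Lean on these libraries where they do the work, as an engineer would, in place of code of your own. Each camera call takes 0.05 s, during which the arm holds its last target. There are 200 camera calls.

## Task

The blue parts tray sits sunk in the grey nest with no room for fingers around it. Swing the red-knobbed keeper aside by about a quarter turn either way, press the end of the tray farthest from the keeper down as far as it goes, so that the cradle tips the tray up and it stays tipped when you let go, then lift the tray out and nest it squarely on top of the stack of blue trays, right home on the rim below. Leave the blue stack and the white trays where they stand, and do not shift or knock over the other things standing around.

Things in the scene. Friction and masses are not known exactly. Their poses are not given: they have to be found in the camera images.
- nest: grey block fixture, fixed, deck top 50 mm above the bench. Origin on the bench under the pocket's middle; z up, +x to the keeper end (ahead and to the robot's left, yaw 0.6 to 1.15 rad). Block spans x -85 to 105, y -59 to 59. Pocket spans x -66 to 63, y -33.5 to 33.5 mm; the tray lies centred in it, its rim 1 mm below the deck
- cradle (a joint): black cradle that carries the tray; 0 = level (start), stop at 0.47 rad = tipped: -x end sunk 16 mm, +x (keeper) end of the tray 38 mm above the deck. Stiff hinge: 5 to 10 N on the tray's -x end ledge moves it, and it stays at the angle where it is left
- cradle_hinge (a point): point on the cradle's hinge axis in mid-pocket, at nest (-25, 0, 49) mm; the axis runs along nest y; the tray tips about it
- press_point (a point): a fixed point over the place to press, in the middle of the tray's -x end ledge as it lies level: at nest (-53, 0, 49) mm. A closed fingertip up to 25 mm long may go down there, 4 mm nearer the tray's middle. A yellow arrow on the deck beside it marks this end
- keeper (a joint): steel keeper bar over the tray's +x end, turning on a vertical pin. 0 = bar points to nest -x and holds the tray down (starts within 0.25); positive is anticlockwise from above; stops at +-1.75 rad; beyond 1.1 either way it is clear. About 1 N at the knob moves it; it stays where left. Bar 14 mm wide, 55 to 61 mm above the bench, tip 37 mm from the pin
- keeper_knob (a point): centre of the top of the red upright knob on the keeper bar: 16 mm diameter, 26 mm tall from the bar's top, its top 87 mm above the bench, 27 mm from the keeper's pin
- keeper_pin (a point): top of the keeper's pin, at nest (85, 0, 66) mm
- tray: the blue tray to be moved (0.09 to 0.19 kg), level in the nest, its x axis along nest x. Every tray: open and hollow, 120 (x) x 62 (y) x 30 mm, origin in the centre of the underside, z up, same either way round. Upright rim band, z 20 to 30 mm; mouth 92 x 52; below the rim the body tapers from 88 x 48 to 72 x 32 mm at the underside
- tray_rim (a point): centre of the mouth of the tray to be moved, level with its rim top (30 mm above its origin). Flat ledges 14 mm wide at both x ends, 5 mm walls along the sides. Nested, each tray sits 10 mm above the one below, rim on rim, with 2 mm play
- blue_top: upper tray of the stack of two blue trays (same tray form); its origin 10 mm above the bench, its rim top 40 mm above the bench. The tray is to be nested into this one
- blue_base: lower tray of the blue stack, loose on the bench (same tray form)
- white_base: lower of two nested white trays of the same form, standing on the bench: not to be disturbed. The blue and the white stack swap places between runs; their x axes lie within 0.4 rad of the robot's x
- white_top: upper of the two white trays: not to be disturbed
- bottle: white dispensing bottle with blue cap, 59 mm diameter, 168 mm tall, origin under its centre: not to be disturbed
- capacitor: dark blue can capacitor, 35 mm diameter, 67 mm tall: not to be disturbed
- tape_roll: black tape roll lying flat, 67 mm diameter, 18 mm tall: not to be disturbed
- igbt: black power module, 34 x 62 x 29 mm: not to be disturbed
- reel: solder reel with blue flanges, 53 mm diameter, 38 mm tall: not to be disturbed

How it is judged (in metres and radians):
On the way, in this order (a step that is already met when the one before it is completed fails the run):
1. the keeper is swung clear of the tray, either way ((value of joint keeper above 1.1 rad or value of joint keeper below -1.1 rad)), for 0.2 s.
2. the tray is tipped up in its nest by the cradle and stays so with the robot off it (value of joint cradle above 0.36 rad and angle between tray's own z axis and vertical above 0.33 rad and horizontal distance between tray and nest below 0.03 m and contact force between each of the arm, the fingers and tray below 0.05 N), for 0.2 s.
At the end, for the whole second after the job is handed in: the tray is nested on the upper blue tray, rim on rim (7.5 to 13 mm above it, within 5 mm and 0.12 rad, tilt under 0.06 rad), at rest; the two blue trays of the stack are still nested, level and within 30 mm of where they stood (horizontal distance between tray and blue_top below 0.005 m and z of tray in the frame of blue_top between 0.0075 and 0.013 m and angle between the x axis of tray and the x axis of blue_top, either way round below 0.12 rad and angle between tray's own z axis and vertical below 0.06 rad and z of blue_top in the frame of blue_base below 0.013 m and horizontal distance between blue_top and blue_base below 0.006 m and angle between blue_base's own z axis and vertical below 0.05 rad and distance of blue_base from where it was at the start of the episode below 0.03 m and linear speed of tray below 0.02 m/s); the robot touches nothing.
It fails at once if a white tray is shifted by more than 20 mm (distance of any of white_base, white_top from where it was at the start of the episode above 0.02 m).
It fails at once if the blue stack is shoved by more than 30 mm (distance of blue_base from where it was at the start of the episode above 0.03 m).
It fails at once if a bystander is shifted by more than 20 mm (distance of any of bottle, capacitor, tape_roll, igbt, reel from where it was at the start of the episode above 0.02 m).
It fails at once if the bottle is tipped (angle between bottle's own z axis and vertical above 0.4 rad).
It also fails if it takes over 50 s, if anything falls off the work surface, if the arm or the gripper's body presses on something with over 40 N, if the wrist force passes 120 N, or if a joint passes its speed limit or range.

## Working session

There is one attempt and no reset: what is moved stays moved. The work goes in short steps, Python scripts to look and compute and a tool call to move; the robot and the scene stay as the last step left them, time stands still between calls to the robot, and variables do not carry over. Pictures are saved under pics/ and viewed, at most 11 in all, crops included, and the job is handed in when it is done.

Besides the shell and the picture viewer there is one more tool, called after "Call:" as a command line: name --pt "numbers of a row" for each row, then --argument value for the rest. drive_tool: Moves the arm, as the interface text tells. Its arguments: {"type":"object","properties":{"commands":{"type":"array","items":{"type":"array","items":{"type":"number"}}},"squeeze":{"type":"number"}},"required":["commands"]}

```bash
mkdir -p pics
python3 - <<'E'
from workcell import sensors, viewer, order, robot
import cv2,numpy as np,pickle
d={}
for n in("scene","side","wrist"):
    s=viewer.snapshot(n); d[n]=s; cv2.imwrite(f"pics/{n}0.png",s["color"])
    print(n,np.round(s["mtx"],1).tolist(),s["origin"],s["orientation"],[k for k in s])
pickle.dump(d,open("s0.pkl","wb"))
st=sensors.get_state();print(st,robot.tcp_to_tips)
E
```

```text
scene [[421.9, 0.0, 316.4], [0.0, 421.9, 195.3], [0.0, 0.0, 1.0]] [ 173.70291492 -761.99653983  486.93263693] [ 0.81363685  0.53388122 -0.12176174 -0.19529466] ['color', 'mtx', 'origin', 'orientation']
side [[513.3, 0.0, 327.7], [0.0, 513.3, 198.7], [0.0, 0.0, 1.0]] [499.92090449 906.66140414 481.26435476] [-0.05955905 -0.02552424  0.54065603  0.83874447] ['color', 'mtx', 'origin', 'orientation']
wrist [[309.7, 0.0, 322.7], [0.0, 309.7, 200.1], [0.0, 0.0, 1.0]] [574.78814435  82.03770449 384.20673452] [ 9.89898495e-01 -1.41775687e-01  6.06294940e-04  5.07544871e-04] ['color', 'mtx', 'origin', 'orientation']
{'t': 0.15, 'qpos': array([-1.20980010e-01,  2.76493123e-01,  1.50579819e+00,  1.12768170e-05,
        1.36072163e+00, -1.20997601e-01]), 'qvel': array([-0.0015624 , -0.0023772 , -0.00482845,  0.00183302, -0.00124552,
       -0.00071164]), 'effort': array([ 2.15351523e-03, -4.04925048e+01, -2.37432325e+01,  7.02095032e-02,
        3.15094914e-02, -7.84152348e-05]), 'position': array([5.74577757e+02, 6.18588632e-02, 1.97296307e+02]), 'eef_rot': array([-5.62485095e-04,  7.07101218e-01,  7.07111988e-01, -4.33531875e-04]), 'wrist_force': array([-0.36953052, -0.07802212, -0.19269284]), 'ft_torque': array([-0.01421589, -0.00168224, -0.00869435]), 'grasp_force': 0.0, 'width': 1.00032841655893} 17.0
```

View pics/scene0.png

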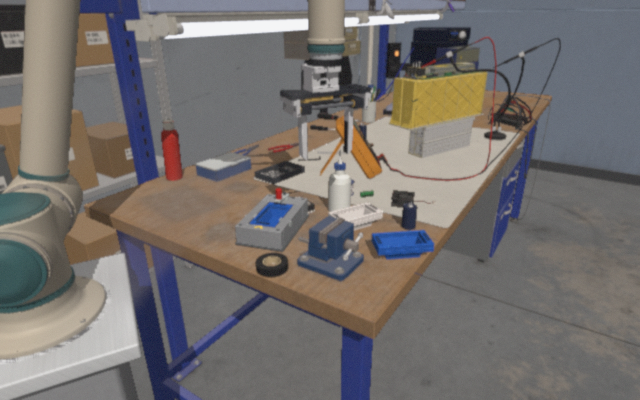

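View pics/side0.png

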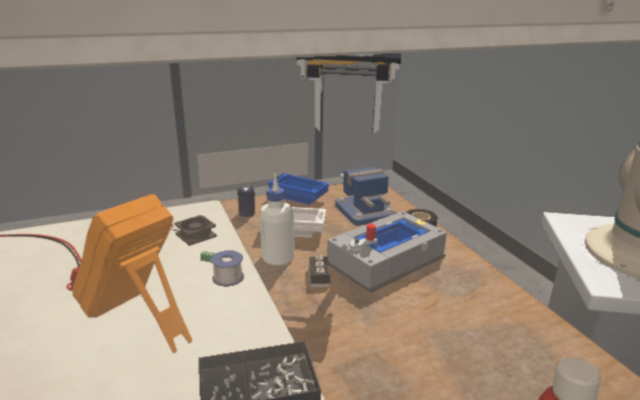

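View pics/wrist0.png

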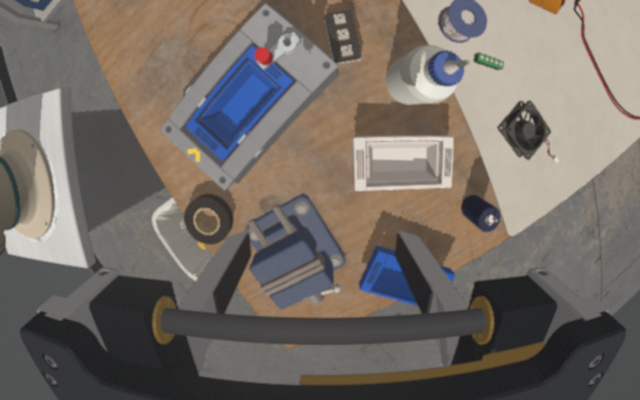

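The wrist view looks down with world x to the right and y up. The nest runs from the arrow end at (195,155) to the keeper knob at (264,56) and pin at (288,41). The white stack is at (403,162). The blue stack, at (405,275), is partly hidden by a finger. A vise stands at (295,250), between the nest and the stack.

```bash
cat > h.py <<'E'
import cv2,numpy as np
from scipy.spatial.transform import Rotation as R
def rot(q): return R.from_quat([q[1],q[2],q[3],q[0]])
def rays(s,px,fish):
    px=np.atleast_2d(np.asarray(px,float)); K=s["mtx"]
    a=(px-[K[0,2],K[1,2]])/[K[0,0],K[1,1]]
    if fish:
        r=np.linalg.norm(a,axis=1)+1e-9
        v=np.c_[a*(np.sin(r)/r)[:,None],np.cos(r)]
    else: v=np.c_[a,np.ones(len(a))]
    return rot(s["orientation"]).apply(v*[1,-1,-1])
def plane(s,px,z,fish=False):
    v=rays(s,px,fish); o=np.asarray(s["origin"])
    return (o+v*((z-o[2])/v[:,2])[:,None])[:,:2]
def mask(s,kind):
    h=cv2.cvtColor(s["color"],cv2.COLOR_BGR2HSV)
    if kind=="blue": return cv2.inRange(h,(105,150,60),(125,255,255))
    if kind=="red": return cv2.inRange(h,(0,150,90),(8,255,255))|cv2.inRange(h,(172,150,90),(180,255,255))
def blobs(m,amin=60):
    c,_=cv2.findContours(m,cv2.RETR_EXTERNAL,cv2.CHAIN_APPROX_NONE)
    return sorted([k[:,0,:] for k in c if cv2.contourArea(k)>amin],key=lambda k:-cv2.contourArea(k.reshape(-1,1,2)))
def rect(p):
    (c,(w,h),a)=cv2.minAreaRect(p.astype(np.float32))
    if w<h: w,h,a=h,w,a+90
    a=(a+90)%180-90
    return np.round([c[0],c[1],w,h],1),round(np.deg2rad(a),3)
E
python3 - <<'E'
from h import *
import pickle
d=pickle.load(open("s0.pkl","rb"))
for n in d:
    f=n=="wrist"
    for kind,z,am in(("blue",49,150),("blue",40,150),("red",87,10)):
        for b in blobs(mask(d[n],kind),am)[:5]:
            x,y,w,h=cv2.boundingRect(b.reshape(-1,1,2)); p=plane(d[n],b,z,f)
            print(n,kind,z,(x,y,w,h),*rect(p),np.round(p.mean(0),1))
w=d["wrist"]
print("deck",plane(w,[[268,5],[163,127],[226,188],[338,60]],50,True).round(1).tolist())
print("pin",plane(w,[[288,41]],66,True))
print("white",plane(w,[[355,138],[453,137],[451,188],[354,190]],40,True).round(1).tolist())
for n in("scene","side"):
    m=mask(d[n],"blue"); cv2.imwrite(f"pics/m_{n}.png",m)
E
```

```text
scene blue 49 (373, 231, 60, 27) [ 664.7 -167.9  119.9   97.9] -0.348 [ 663.  -164.8]
scene blue 49 (342, 333, 28, 67) [ 410.7 -396.7  116.9   36.2] 1.051 [ 404.3 -398.8]
scene blue 49 (251, 203, 40, 24) [476.   89.5 115.3  59. ] 0.8 [474.8  87.6]
scene blue 49 (162, 290, 20, 57) [ 205.  -180.6  138.4   24.4] 1.488 [ 204.9 -188.3]
scene blue 49 (108, 15, 25, 73) [  3737.6  67085.2 129756.4   1946.8] 1.504 [  868.2 12992.9]
scene blue 40 (373, 231, 60, 27) [ 674.8 -155.6  122.4   99.9] -0.348 [ 673.  -152.5]
scene blue 40 (342, 333, 28, 67) [ 415.5 -389.2  119.3   37. ] 1.051 [ 409.  -391.4]
scene blue 40 (251, 203, 40, 24) [482.2 107.  117.7  60.3] 0.8 [481.  105.1]
scene blue 40 (162, 290, 20, 57) [ 205.6 -168.6  141.2   24.9] 1.488 [ 205.5 -176.5]
scene blue 40 (108, 15, 25, 73) [  3810.8  68479.5 132423.1   1986.8] 1.504 [  882.5 13275.6]
scene red 87 (162, 131, 20, 49) [329.7 589.  525.8  50.4] 1.431 [328.1 564.6]
scene red 87 (275, 188, 7, 11) [504.8 114.9  61.9  14.6] 1.183 [505.9 116.6]
scene red 87 (277, 145, 14, 6) [660.2 448.7  56.9  34.5] 0.965 [657.9 449.4]
side red 87 (5
[... 171 characters left out ...]
 [482.7  96.6  79.9  44.5] 0.806 [482.   99.1]
wrist blue 49 (361, 251, 56, 54) [ 671.  -120.3   85.3   58.7] -0.36 [ 659.2 -123.3]
wrist blue 49 (187, 47, 105, 113) [479.7  94.5 118.   61.2] 0.811 [481.3  95. ]
wrist blue 40 (203, 62, 75, 65) [480.2  96.9  82.   45.7] 0.806 [479.5  99.6]
wrist blue 40 (361, 251, 56, 54) [ 673.6 -125.7   87.6   60.2] -0.36 [ 661.5 -128.8]
wrist blue 40 (187, 47, 105, 113) [477.1  94.9 121.1  62.8] 0.811 [478.8  95.3]
wrist red 87 (255, 48, 16, 16) [517.  138.6  15.   15. ] 1.506 [517.1 138.7]
deck [[515.0, 204.6], [387.1, 73.4], [463.3, -1.3], [590.5, 138.8]]
pin [[539.15447708 156.97743229]]
white [[610.3, 53.4], [727.4, 58.8], [730.2, -3.1], [610.5, -6.4]]
```

Run:
```python
from h import *
import pickle
d=pickle.load(open("s0.pkl","rb"));w=d["wrist"]
print("cap",plane(w,[[447,68]],150,True),"side base",plane(d["side"],[[278,255]],0),"scene base",plane(d["scene"],[[340,210]],0))
print("cap can",plane(w,[[487,208]],67,True),plane(d["side"],[[246,188]],67))
# stack corners by eye/mask, rim z=40
for n in("side","scene"):
    m=mask(d[n],"blue")
    for b in blobs(m,100):
        x,y,ww,hh=cv2.boundingRect(b.reshape(-1,1,2))
        if (n=="scene" and 370<x<380):
            ap=cv2.approxPolyDP(cv2.convexHull(b.reshape(-1,1,2)),3,True)[:,0]; print(n,ap.tolist(),plane(d[n],ap,40).round(0).tolist())
h=cv2.cvtColor(d["side"]["color"],cv2.COLOR_BGR2HSV); print(h[188,300],h[186,285])
m=cv2.inRange(h,(105,150,20),(125,255,255)); m[:165]=0
for b in blobs(m,100):
    ap=cv2.approxPolyDP(cv2.convexHull(b.reshape(-1,1,2)),3,True)[:,0]; print(ap.tolist(),plane(d["side"],ap,40).round(0).tolist())
print("vise pts top z~80",plane(w,[[262,290],[325,262],[260,240]],80,True).round(0).tolist())
print("vise top side",plane(d["side"],[[347,172],[387,172]],80).round(0).tolist())
```

```text
cap [[671.59654025 121.24398622]] side base [[682.08328283 117.02762076]] scene base [[680.00978689 119.70690676]]
cap can [[769.84190617 -20.23699442]] [[776.97379948 -20.41260007]]
scene [[432, 250], [386, 257], [378, 253], [373, 234], [423, 231]] [[711.0, -203.0], [613.0, -182.0], [607.0, -162.0], [642.0, -92.0], [747.0, -131.0]]
[111 152 163] [111 135 136]
vise pts top z~80 [[503.0, -117.0], [577.0, -78.0], [506.0, -52.0]]
vise top side [[581.0, -113.0], [496.0, -128.0]]
```

Call:
drive_tool --pt "0.043 -0.011 0 0 0 0 -1" --pt "0.043 -0.011 0 0 0 0 -1" --pt "0.044 -0.01 0 0 0 0 -1" --pt "0 0 0 0 0 0.13 -1" --pt "0 0 0 0 0 0.13 -1" --pt "0 0 0 0 0 0.13 -1" --pt "0 0 0 0 0 0.13 -1" --pt "0 0 0 0 0 0.12 -1" --pt "0 0 0 0 0 0.12 -1" --pt "0 0 0.03 0 0 0 -1" --pt "0 0 0.025 0 0 0 -1" --pt "0 0 0 0 0 0 -1" --pt "0 0 0 0 0 0 -1" --squeeze 40

```text
t: 1.45
position: [542.9, 130.0, 143.0]
eef_rot: [-0.0, 0.919, 0.394, -0.0]
wrist_force: [0.5, 0.6, 0.2]
width: 0.006
grasp_force: 0.0
```

Call:
drive_tool --pt "0 0 0.028 0 0 0 -1" --pt "0 0 0.028 0 0 0 -1" --pt "0 0 0 0 0 0 -1" --pt "-0.0055 -0.006 0 0 0 0 -1" --pt "-0.0017 -0.0036 0 0 0 0 -1" --pt "-0.0018 -0.0036 0 0 0 0 -1" --pt "-0.0006 -0.004 0 0 0 0 -1" --pt "-0.0006 -0.004 0 0 0 0 -1" --pt "0.0006 -0.004 0 0 0 0 -1" --pt "0.0006 -0.004 0 0 0 0 -1" --pt "0.0017 -0.0036 0 0 0 0 -1" --pt "0.0018 -0.0036 0 0 0 0 -1" --pt "0.0035 -0.0042 0 0 0 0 -1" --pt "0.004 -0.003 0 0 0 0 -1" --pt "0 0 0 0 0 0 -1"

```text
t: 2.95
position: [513.1, 162.2, 87.0]
eef_rot: [-0.0, 0.919, 0.395, 0.0]
wrist_force: [-0.4, -0.0, 0.5]
width: 0.006
grasp_force: 0.0
```

Call:
drive_tool --pt "0 0 -0.035 0 0 0 -1" --pt "0 0 -0.035 0 0 0 -1" --pt "-0.04 0.008 0 0 0 0 -1" --pt "-0.04 0.007 0 0 0 0 -1" --pt "-0.04 0.007 0 0 0 0 -1" --pt "0 0 0 0 0 0 -1" --pt "0 0 0 0 0 0 -1"

```text
t: 3.65
position: [446.3, 59.0, 157.3]
eef_rot: [0.0, 0.919, 0.393, 0.001]
wrist_force: [0.1, 0.2, 0.4]
width: 0.001
grasp_force: 0.0
```

Run:
```python
from h import *
from workcell import viewer,sensors
s=viewer.snapshot("wrist"); cv2.imwrite("pics/w1.png",s["color"])
print(sensors.get_state()["position"])
for b in blobs(mask(s,"red"),30)[:3]: print("red",rect(plane(s,b,87,True)))
for b in blobs(mask(s,"blue"),150)[:4]: print("blue",cv2.boundingRect(b.reshape(-1,1,2)),rect(plane(s,b,49,True)))
```

```text
[446.88271271  59.52067392 157.29852676]
red (array([345.3, 509.9, 138.1,  28.4]), np.float64(-1.112))
red (array([515.6, 139.8,  13.9,  13.4]), np.float64(-0.765))
blue (522, 137, 73, 75) (array([ 679.6, -119.9,  123.2,   64.4]), np.float64(-0.346))
blue (297, 102, 48, 87) (array([477.9, 100.3,  84.2,  43.9]), np.float64(0.706))
blue (290, 86, 64, 121) (array([479.2,  94.7, 117.7,  60.7]), np.float64(0.811))
blue (0, 14, 19, 27) (array([284.8, 577.1,  80.6,  30.6]), np.float64(-1.289))
```

View pics/w1.png

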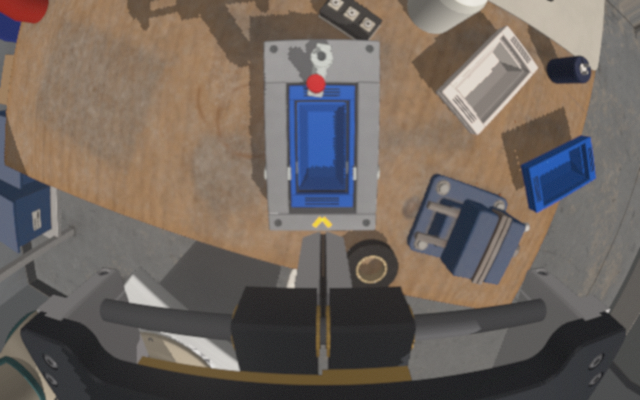

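The knob is still at (316,84), so the sweep missed it. The fingertips show at about (322,237). I'll check whether they are where the TCP pose puts them.

```bash
cat >> h.py <<'E'
def proj(s,P,fish=False):
    v=rot(s["orientation"]).inv().apply(np.atleast_2d(P)-s["origin"])*[1,-1,-1]; K=s["mtx"]
    if fish:
        r=np.linalg.norm(v[:,:2],axis=1); a=v[:,:2]/r[:,None]*np.arctan2(r,v[:,2])[:,None]
    else: a=v[:,:2]/v[:,2:]
    return (a*[K[0,0],K[1,1]]+[K[0,2],K[1,2]]).round(0)
E
python3 - <<'E'
from h import *
from workcell import viewer
w=viewer.snapshot("wrist");s=viewer.snapshot("side")
print(w["origin"])
for z in(157,140,130): print(z,proj(w,[446.9,59.5,z],True),proj(s,[446.9,59.5,z]))
print("knob",proj(s,[[517,139,87],[539,157,66],[481,96,50]]), [cv2.boundingRect(b.reshape(-1,1,2)) for b in blobs(mask(s,"red"),10)])
cv2.imwrite("pics/s1.png",cv2.resize(s["color"][60:300,270:510],None,fx=2.4,fy=2.4))
E
```

```text
[503.44737199 118.68665102 344.38977608]
157 [[322. 240.]] [[416. 172.]]
140 [[322. 230.]] [[415. 181.]]
130 [[322. 225.]] [[414. 186.]]
knob [[371. 225.]
 [357. 240.]
 [391. 234.]] [(540, 388, 17, 12), (368, 224, 7, 15)]
```

View pics/s1.png

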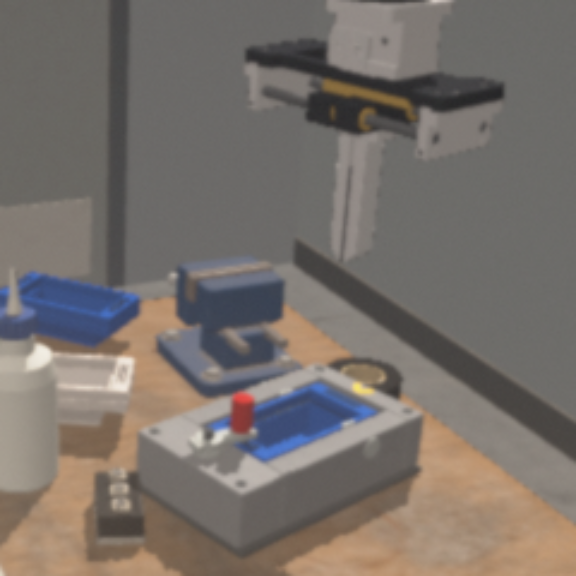

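The crop shows the tips at (340,258), which is full-frame (412,168). That is about 20 mm higher than the stated TCP and tip offset predict. I'll check the same thing with the fingers open, using the first pictures.

Run:
```python
from h import *
import pickle
from workcell import robot
d=pickle.load(open("s0.pkl","rb"))
for z in(197.3,180.3): print(z,proj(d["side"],[[574.6+55,0,z],[574.6-55,0,z]]).tolist(),proj(d["scene"],[[574.6+55,0,z],[574.6-55,0,z]]).tolist())
print([ (k,getattr(robot,k)) for k in dir(robot) if k[0]!='_'])
for n,(a,b,c,e) in {"scene":(70,180,280,370),"side":(50,150,290,410)}.items():
    cv2.imwrite(f"pics/f_{n}.png",cv2.resize(d[n]["color"][a:b,c:e],None,fx=4,fy=4))
a=cv2.imread("pics/f_scene.png");b=cv2.imread("pics/f_side.png")
h=max(a.shape[0],b.shape[0]);pad=lambda i:cv2.copyMakeBorder(i,0,h-i.shape[0],0,0,cv2.BORDER_CONSTANT)
o=np.hstack([pad(a),pad(b)]);print(a.shape,o.shape);cv2.imwrite("pics/ff.png",cv2.resize(o,None,fx=.9,fy=.9))
```

```text
197.3 [[317.0, 133.0], [377.0, 137.0]] [[348.0, 154.0], [303.0, 162.0]]
180.3 [[317.0, 142.0], [376.0, 146.0]] [[348.0, 162.0], [303.0, 170.0]]
[('IKError', <class 'workcell.IKError'>), ('tcp_to_tips', 17.0)]
(440, 360, 3) (440, 840, 3)
```

View pics/ff.png

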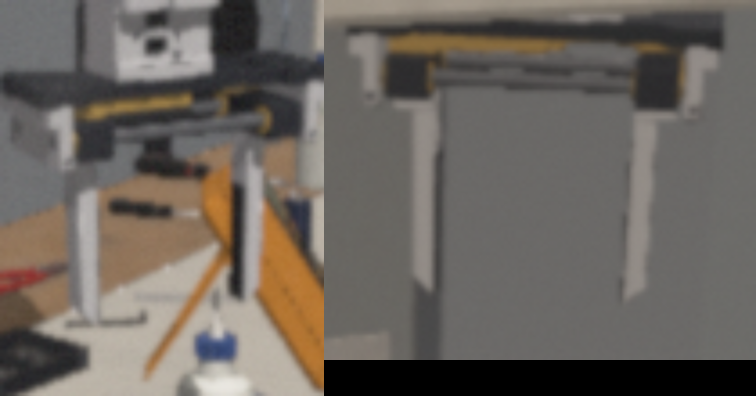

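In both fixed views, with the fingers open and shut, the tips sit about 5 mm behind the reported TCP, not 17 mm ahead. The earlier sweep therefore passed just over the knob, which fits. I'll use the measured offset, repeat the sweep lower, and watch the force.

Call:
drive_tool --pt "0.04 0.007 0 0 0 0 -1" --pt "0.04 0.007 0 0 0 0 -1" --pt "0.037 0.007 0 0 0 0 -1" --pt "0 0 0.03 0 0 0 -1" --pt "0 0 0.03 0 0 0 -1" --pt "0 0 0.02 0 0 0 -1" --pt "0 0 0.008 0 0 0 -1" --pt "0 0 0 0 0 0 -1" --pt "0 0 0 0 0 0 -1"

```text
t: 4.7
position: [542.9, 130.2, 69.7]
eef_rot: [0.0, 0.919, 0.395, 0.001]
wrist_force: [-0.8, 0.5, 1.0]
width: 0.004
grasp_force: 0.0
```

Call:
drive_tool --pt "-0.0055 -0.006 0 0 0 0 -1" --pt "-0.0017 -0.0036 0 0 0 0 -1" --pt "-0.0018 -0.0036 0 0 0 0 -1" --pt "-0.0006 -0.004 0 0 0 0 -1" --pt "-0.0006 -0.004 0 0 0 0 -1" --pt "0 0 0 0 0 0 -1"

```text
t: 5.3
position: [520.5, 137.3, 69.9]
eef_rot: [0.0, 0.919, 0.395, 0.002]
wrist_force: [2.5, -0.7, 4.4]
width: -0.001
grasp_force: 2.3
```

Call:
drive_tool --pt "0.0006 -0.004 0 0 0 0 -1" --pt "0.0006 -0.004 0 0 0 0 -1" --pt "0.0017 -0.0036 0 0 0 0 -1" --pt "0.0018 -0.0036 0 0 0 0 -1" --pt "0.0035 -0.0042 0 0 0 0 -1" --pt "0.004 -0.003 0 0 0 0 -1" --pt "0 0 0 0 0 0 -1" --pt "0 0 0 0 0 0 -1"

```text
t: 6.1
position: [510.5, 161.5, 68.4]
eef_rot: [-0.001, 0.919, 0.395, -0.001]
wrist_force: [-2.2, -0.3, -0.6]
width: 0.004
grasp_force: 0.6
```

Run:
```python
from h import *
from workcell import viewer
s=viewer.snapshot("wrist"); w=viewer.snapshot("side")
for b in blobs(mask(s,"red"),20)[:4]: print("red",cv2.boundingRect(b.reshape(-1,1,2)),rect(plane(s,b,87,True)))
for b in blobs(mask(w,"red"),10)[:4]: print("red",cv2.boundingRect(b.reshape(-1,1,2)),plane(w,[b.mean(0)],75))
```

```text
red (305, 204, 23, 32) (array([522.3, 179.3,  19.1,  12.8]), np.float64(0.815))
red (0, 55, 8, 36) (array([415.9, 454.3,  32.1,  13.8]), np.float64(0.865))
red (540, 388, 17, 12) [[313.14820707 474.28830128]]
red (364, 235, 7, 15) [[521.92782756 176.45709881]]
```

Call:
drive_tool --pt "0 0 -0.03 0 0 0 -1" --pt "0 0 -0.03 0 0 0 -1" --pt "-0.04 0.008 0 0 0 0 -1" --pt "-0.04 0.008 0 0 0 0 -1" --pt "-0.037 0.008 0 0 0 0 -1" --pt "0 0 0.03 0 0 0 -1" --pt "0 0 0.03 0 0 0 -1" --pt "0 0 0.015 0 0 0 -1" --pt "0 0 0 0 0 0 -1" --pt "0 0 0 0 0 0 -1"

```text
t: 7.2
position: [449.3, 59.8, 54.4]
eef_rot: [0.0, 0.919, 0.394, 0.001]
wrist_force: [0.0, 0.6, 1.0]
width: 0.005
grasp_force: 0.0
```

Call:
drive_tool --pt "0 0 0.004 0 0 0 -1" --pt "0 0 0.004 0 0 0 -1" --pt "0 0 0.002 0 0 0 -1" --pt "0 0 0.002 0 0 0 -1" --pt "0 0 0 0 0 0 -1"

```text
t: 7.7
position: [448.5, 59.9, 41.9]
eef_rot: [0.0, 0.919, 0.394, 0.0]
wrist_force: [-0.1, 0.7, 0.7]
width: 0.007
grasp_force: 0.0
```

Call:
drive_tool --pt "-0.001 0 0.002 0 0 0 -1" --pt "0 0 0.002 0 0 0 -1" --pt "0 0 0 0 0 0 -1"

```text
t: 8.0
position: [448.7, 59.7, 39.0]
eef_rot: [-0.0, 0.919, 0.394, 0.001]
wrist_force: [-1.4, 2.0, 6.5]
width: 0.007
grasp_force: 3.4
```

Call:
drive_tool --pt "0 0 0.002 0 0 0 -1" --pt "0 0 0.002 0 0 0 -1" --pt "0 0 0 0 0 0 -1"

```text
t: 8.3
position: [449.2, 59.9, 35.3]
eef_rot: [-0.0, 0.919, 0.394, 0.002]
wrist_force: [-1.0, 2.9, 9.3]
width: 0.002
grasp_force: 4.5
```

Call:
drive_tool --pt "0 0 0.002 0 0 0 -1" --pt "0 0 0.002 0 0 0 -1" --pt "0 0 0 0 0 0 -1"

```text
t: 8.6
position: [450.0, 60.1, 31.6]
eef_rot: [0.0, 0.919, 0.394, 0.003]
wrist_force: [0.1, 2.9, 10.8]
width: 0.003
grasp_force: 5.1
```

Call:
drive_tool --pt "-0.001 0 0.002 0 0 0 -1" --pt "0 0 0.002 0 0 0 -1" --pt "0 0 0 0 0 0 -1"

```text
t: 8.9
position: [450.5, 60.1, 29.8]
eef_rot: [-0.0, 0.919, 0.393, 0.004]
wrist_force: [-2.7, 5.2, 28.9]
width: 0.013
grasp_force: 14.4
```

Call:
drive_tool --pt "0 0 0.002 0 0 0 -1" --pt "0 0 0.002 0 0 0 -1" --pt "0 0 0 0 0 0 -1"

```text
t: 9.2
position: [450.7, 60.3, 28.9]
eef_rot: [0.0, 0.919, 0.394, 0.005]
wrist_force: [-10.0, 6.3, 56.8]
width: 0.004
grasp_force: 28.7
```

Call:
drive_tool --pt "0 0 -0.012 0 0 0 -1" --pt "0 0 -0.03 0 0 0 -1" --pt "0 0 -0.04 0 0 0 0" --pt "0 0 -0.04 0 0 0 1" --pt "0 0 0 0 0 0 1" --pt "0 0 0 0 0 0 1"

```text
t: 9.8
position: [447.5, 58.3, 144.6]
eef_rot: [0.0, 0.919, 0.394, 0.001]
wrist_force: [0.1, 0.2, -0.1]
width: 0.308
grasp_force: 0.0
```

Run:
```python
from h import *
from workcell import viewer,sensors
import pickle
d={n:viewer.snapshot(n) for n in("side","scene","wrist")}; pickle.dump(d,open("s2.pkl","wb"))
a=cv2.resize(d["side"]["color"][100:300,300:460],None,fx=2.5,fy=2.5)
b=d["wrist"]["color"][0:400,200:640]
b=cv2.copyMakeBorder(b,0,100,0,0,cv2.BORDER_CONSTANT)
cv2.imwrite("pics/s2.png",np.hstack([a,b[:500]])[:, :800])
print(sensors.get_state()["position"])
N=np.array([480.7,95.6,49]);ex=np.array([.6895,.7243,0]);ey=np.array([-.7243,.6895,0]);ez=np.array([0,0,1])
# expected tipped rim corners (tray x from hinge, level lever)
for L in(83.5,-36.5):
  for y in(31,-31):
    P=N+ex*(-25+L*np.cos(.47))+ey*y+ez*L*np.sin(.47); print(L,y,P.round(0),[proj(d[n],P,n=="wrist").tolist() for n in("side","wrist")])
```

```text
[445.7248169   58.35126154 142.44449837]
83.5 31 [492. 153.  87.] [[[386.0, 230.0]], [[282.0, 89.0]]]
83.5 -31 [537. 110.  87.] [[[360.0, 217.0]], [[362.0, 89.0]]]
-36.5 31 [419.  75.  32.] [[[426.0, 240.0]], [[291.0, 201.0]]]
-36.5 -31 [463.  33.  32.] [[[401.0, 227.0]], [[353.0, 202.0]]]
```

View pics/s2.png

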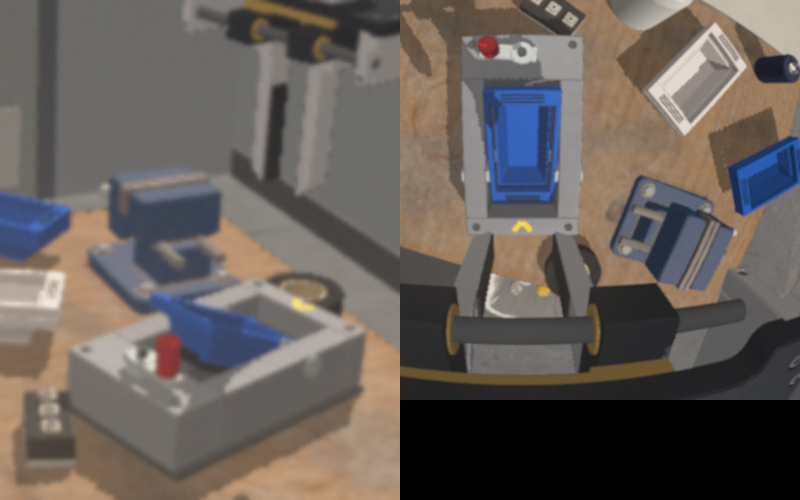

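The keeper is clear at (487,46) and the tray is tipped. Its corners lie within a few pixels of the predicted ones. Next I'll tilt the tool to match the tray and check the tip offset in that pose.

Call:
drive_tool --pt "0.026 0 0 0 0 0 1" --pt "0.026 0 0 0 0 0 1" --pt "0 0 0 0 0.12 0 1" --pt "0 0 0 0 0.12 0 1" --pt "0 0 0 0 0.12 0 1" --pt "0 0 0 0 0.11 0 1" --pt "0 0 0 0 0 0 1" --pt "0 0 0 0 0 0 1" --pt "0 0 0 0 0 0 1"

```text
t: 10.85
position: [483.8, 96.2, 144.1]
eef_rot: [-0.092, 0.894, 0.384, 0.214]
wrist_force: [-0.1, 0.2, 1.4]
width: 0.998
grasp_force: 0.0
```

```bash
cat >> h.py <<'E'
N=np.array([480.7,95.6,0]);NR=R.from_euler("z",.81)
def where():
    from workcell import sensors
    s=sensors.get_state(); T=rot(s["eef_rot"]); p=s["position"]
    print("t",round(s["t"],2),"TCP nest",NR.inv().apply(p-N).round(1),"toolaxes nest",NR.inv().apply(T.as_matrix().T).round(3).tolist(),"w",round(s["width"],3),"F",np.round(s["wrist_force"],1),"g",s["grasp_force"])
    return p,T
E
python3 - <<'E'
from h import *
from workcell import viewer
p,T=where()
d={n:viewer.snapshot(n) for n in("side","scene")}
for n in d:
    for y in(-53,53):
        for nm,P in(("T",p+T.apply([0,y,-8])),("W",p+T.apply([0,y,17])+[0,0,25])): print(n,y,nm,proj(d[n],P).tolist())
a=cv2.resize(d["side"]["color"][80:230,320:470],None,fx=2.6,fy=2.6)
b=cv2.resize(d["scene"]["color"][100:250,220:370],None,fx=2.6,fy=2.6)
cv2.imwrite("pics/s3.png",np.hstack([a,b]))
E
```

```text
t 10.85 TCP nest [  2.6  -1.9 144.1] toolaxes nest [[0.892, 0.001, 0.452], [0.001, -1.0, 0.0], [0.452, 0.0, -0.892]] w 0.998 F [-0.1  0.2  1.4] g 0.0
side -53 T [[419.0, 191.0]]
side -53 W [[415.0, 191.0]]
side 53 T [[374.0, 171.0]]
side 53 W [[369.0, 171.0]]
scene -53 T [[249.0, 170.0]]
scene -53 W [[251.0, 167.0]]
scene 53 T [[292.0, 174.0]]
scene 53 W [[294.0, 171.0]]
```

View pics/s3.png

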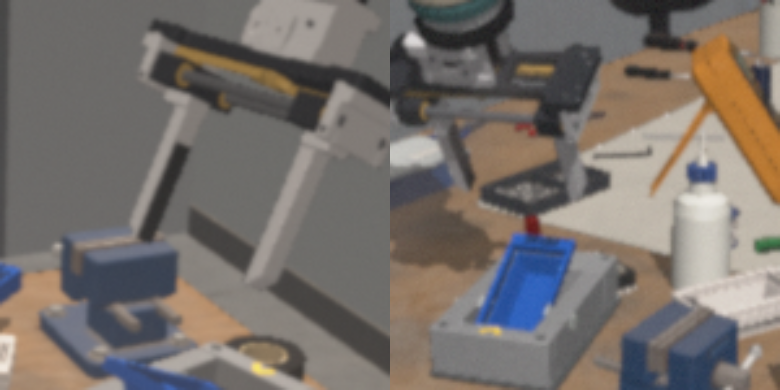

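The tips appear at full-frame (419,189) and (374,171). That agrees with an offset of about 8 mm along the tool axis, so I can approach.

Call:
drive_tool --pt "-0.0226 -0.0019 0 0 0 0 1" --pt "0 0 0.03 0 0 0 1" --pt "0 0 0.03 0 0 0 1" --pt "0 0 0.015 0 0 0 1" --pt "0 0 0 0 0 0 1" --pt "0 0 0 0 0 0 1"

```text
t: 11.55
position: [491.5, 108.1, 67.1]
eef_rot: [-0.092, 0.893, 0.384, 0.214]
wrist_force: [0.2, 0.6, 0.4]
width: 1.003
grasp_force: 0.0
```

Run:
```python
from h import *
p,T=where()
d=T.inv().apply(N+NR.apply([23.7,0,52.5])-p);print("left tool",d.round(1))
```

```text
t 11.55 TCP nest [16.6  0.8 67.1] toolaxes nest [[0.892, 0.003, 0.453], [0.003, -1.0, 0.0], [0.453, 0.001, -0.892]] w 1.003 F [0.2 0.6 0.4] g 0.0
left tool [-0.2  0.8 16.2]
```

Call:
drive_tool --pt "0 0.0008 0.008 0 0 0 1" --pt "0 0 0.007 0 0 0 1" --pt "0 0 0 0 0 0 1" --pt "0 0 0 0 0 0 -1" --pt "0 0 0 0 0 0 -1" --pt "0 0 0 0 0 0 -1" --pt "0 0 0 0 0 0 -1" --pt "0 0 0 0 0 0 -1" --pt "0 0 0 0 0 0 -1" --squeeze 30

```text
t: 12.45
position: [496.4, 111.7, 53.7]
eef_rot: [-0.092, 0.894, 0.384, 0.214]
wrist_force: [-0.5, -2.1, 1.9]
width: 0.652
grasp_force: 30.0
```

Run:
```python
from h import *
p,T=where()
```

```text
t 12.45 TCP nest [22.5 -0.2 53.7] toolaxes nest [[0.891, 0.001, 0.453], [0.001, -1.0, 0.0], [0.453, 0.0, -0.891]] w 0.652 F [-0.5 -2.1  1.9] g 29.997602999210358
```

Call:
drive_tool --pt "0.0045 0 -0.0089 0 0 0 -1" --pt "0.009 0 -0.0178 0 0 0 -1" --pt "0.009 0 -0.0178 0 0 0 -1" --pt "0.0136 0 -0.0268 0 0 0 -1" --pt "0.0136 0 -0.0268 0 0 0 -1" --pt "0 0 0 0 -0.12 0 -1" --pt "0 0 0 0 -0.12 0 -1" --pt "0 0 0 0 -0.12 0 -1" --pt "0 0 0 0 -0.11 0 -1" --pt "0 0 0 0 0 0 -1" --pt "0 0 0 0 0 0 -1"

```text
t: 13.55
position: [495.5, 112.2, 162.4]
eef_rot: [-0.001, 0.919, 0.395, -0.0]
wrist_force: [-0.5, -0.5, -1.8]
width: 0.654
grasp_force: 30.0
```

Run:
```python
from h import *
from workcell import viewer
p,T=where();print(p)
s=viewer.snapshot("wrist");cv2.imwrite("pics/w4.png",s["color"])
for b in blobs(mask(s,"blue"),150)[:5]:
    bb=cv2.boundingRect(b.reshape(-1,1,2)); print(bb,"z40",*rect(plane(s,b,40,True)),"zrim",*rect(plane(s,b,p[2]+18,True)))
```

```text
t 13.55 TCP nest [ 22.2   0.8 162.4] toolaxes nest [[1.0, 0.003, -0.0], [0.003, -1.0, -0.002], [-0.0, 0.002, -1.0]] w 0.654 F [-0.5 -0.5 -1.8] g 29.996276199817657
[495.45093492 112.1966161  162.42106811]
(271, 189, 105, 128) z40 [442.1  55.8 162.3 112.5] 0.817 zrim [492.2 108.3  88.7  61.4] 0.817
(513, 188, 71, 74) z40 [ 686.6 -125.4  124.8   70. ] -0.347 zrim [625.7   9.3  68.2  38.2] -0.347
```

View pics/w4.png

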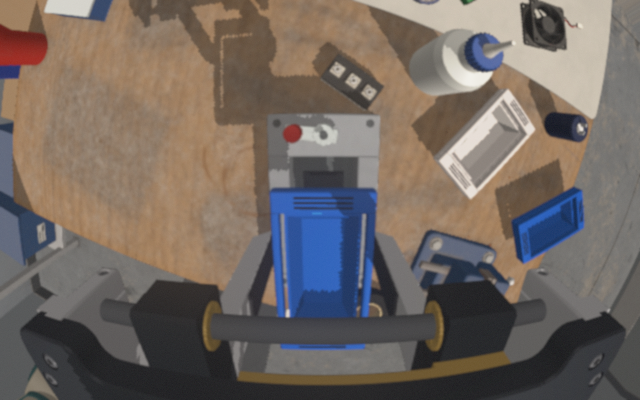

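The tray is held level, spanning (270–376, 188–350), and the nest pocket is empty. The blue stack at (548,225) is in clear view. I'll carry the tray beside the stack, aligned with it, and measure the stack from above.

Call:
drive_tool --pt "-0.0207 0.0371 -0.005 0 0 0 -1" --pt "-0.0207 0.0371 0 0 0 0 -1" --pt "-0.0207 0.0371 0 0 0 0 -1" --pt "-0.0207 0.0371 0 0 0 0 -1" --pt "-0.0207 0.0371 0 0 0 0 -1" --pt "0 0 0 0 0 0.145 -1" --pt "0 0 0 0 0 0.145 -1" --pt "0 0 0 0 0 0.145 -1" --pt "0 0 0 0 0 0.145 -1" --pt "0 0 0 0 0 0.145 -1" --pt "0 0 0 0 0 0.145 -1" --pt "0 0 0 0 0 0.145 -1" --pt "0 0 0 0 0 0.145 -1" --pt "0 0 0 0 0 0 -1" --pt "0 0 0 0 0 0 -1" --pt "0 0 0 0 0 0 -1"

```text
t: 15.2
position: [558.7, -91.5, 168.6]
eef_rot: [-0.0, 0.985, -0.173, 0.0]
wrist_force: [0.6, -0.6, -1.7]
width: 0.652
grasp_force: 30.0
```

Run:
```python
from h import *
from workcell import viewer
p,T=where();print(p,"tool x yaw",np.arctan2(*T.as_matrix()[[1,0],0]))
s=viewer.snapshot("wrist");cv2.imwrite("pics/w5.png",s["color"])
for b in blobs(mask(s,"blue"),150)[:5]:
    bb=cv2.boundingRect(b.reshape(-1,1,2)); print(bb,"z40",*rect(plane(s,b,40,True)))
    for z in(17,19,21):
        q=plane(s,b,p[2]+z,True); q=T.inv().apply(np.c_[q-p[:2],np.zeros(len(q))])
        print("  held tool-frame",z,q.min(0).round(1),q.max(0).round(1))
```

```text
t 15.2 TCP nest [ -81.8 -185.5  168.6] toolaxes nest [[0.401, -0.916, 0.0], [-0.916, -0.401, -0.0], [0.0, -0.0, -1.0]] w 0.652 F [ 0.6 -0.6 -1.7] g 29.996281564235687
[558.70965673 -91.54174317 168.56599662] tool x yaw -0.3481496156589901
(271, 190, 105, 127) z40 [482.1 -64.2 164.6 113.3] -0.347
  held tool-frame 17 [-50.1 -30.1  -0. ] [38.6 31.   0. ]
  held tool-frame 19 [-48.5 -29.7  -0. ] [39.1 30.6  0. ]
  held tool-frame 21 [-46.9 -29.4  -0. ] [39.6 30.3  0. ]
(288, 6, 60, 111) z40 [ 688.9 -133.   117.    59.6] -0.35
  held tool-frame 17 [ 80.1 -18.7   0. ] [143.2  13.4   0. ]
  held tool-frame 19 [ 80.2 -18.5   0. ] [142.5  13.3   0. ]
  held tool-frame 21 [ 80.2 -18.3   0. ] [141.8  13.1   0. ]
(282, 345, 83, 5) z40 [353.7 -17.8 111.7   8. ] 1.215
  held tool-frame 17 [-81.5 -29.6  -0. ] [-77.2  30.6  -0. ]
  held tool-frame 19 [-79.6 -29.2  -0. ] [-75.3  30.3  -0. ]
  held tool-frame 21 [-77.7 -28.9  -0. ] [-73.5  29.9  -0. ]
```

View pics/w5.png

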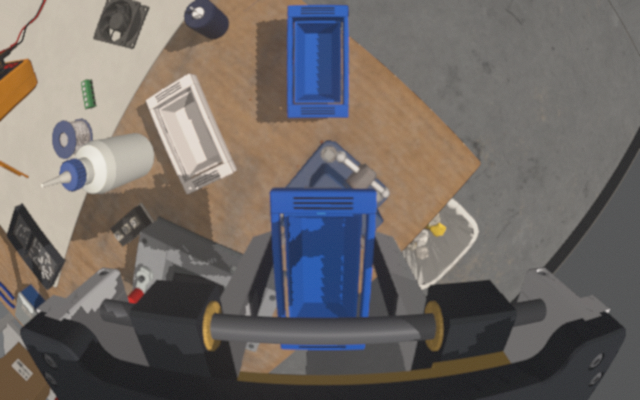

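From above, the stack is centred at (318,62) px, or world (689,−133), with yaw −0.35. The held tray runs from −79.6 to +39.1 mm along tool x. I'll move over the stack and come down in steps.

Call:
drive_tool --pt "0.0392 -0.0015 0 0 0 0 -1" --pt "0.0392 -0.0015 0 0 0 0 -1" --pt "0.0392 -0.0014 0 0 0 0 -1" --pt "0.0392 -0.0014 0 0 0 0 -1" --pt "0 0 0 0 0 0 -1" --pt "0 0 0.03 0 0 0 -1" --pt "0 0 0.03 0 0 0 -1" --pt "0 0 0.03 0 0 0 -1" --pt "0 0 0.01 0 0 0 -1" --pt "0 0 0 0 0 0 -1" --pt "0 0 0 0 0 0 -1"

```text
t: 16.35
position: [709.5, -139.5, 69.9]
eef_rot: [0.0, 0.985, -0.174, 0.001]
wrist_force: [-0.1, -0.6, -3.2]
width: 0.652
grasp_force: 30.0
```

Run:
```python
from h import *
p,T=where();print(p,"left",T.inv().apply(np.array([708.1,-139.5,31])-p).round(1))
```

```text
t 16.35 TCP nest [ -12.5 -327.8   69.9] toolaxes nest [[0.4, -0.916, 0.002], [-0.916, -0.4, -0.0], [0.001, -0.002, -1.0]] w 0.652 F [-0.1 -0.6 -3.2] g 29.99636471271515
[ 709.47468581 -139.51324834   69.89902501] left [-1.4  0.5 38.9]
```

Call:
drive_tool --pt "-0.001 0.0005 0.012 0 0 0 -1" --pt "0 0 0.012 0 0 0 -1" --pt "0 0 0 0 0 0 -1"

```text
t: 16.65
position: [706.0, -139.0, 42.6]
eef_rot: [-0.0, 0.985, -0.174, -0.002]
wrist_force: [0.1, 0.1, -2.5]
width: 0.657
grasp_force: 30.0
```

Call:
drive_tool --pt "0 0 0.004 0 0 0 -1" --pt "0 0 0.004 0 0 0 -1" --pt "0 0 0 0 0 0 -1"

```text
t: 16.95
position: [707.6, -139.4, 36.0]
eef_rot: [-0.0, 0.985, -0.174, -0.0]
wrist_force: [-0.7, 0.4, -1.9]
width: 0.656
grasp_force: 30.0
```

Call:
drive_tool --pt "0 0 0.002 0 0 0 -1" --pt "0 0 0.002 0 0 0 -1" --pt "0 0 0 0 0 0 -1"

```text
t: 17.25
position: [708.5, -139.7, 32.9]
eef_rot: [0.0, 0.985, -0.174, 0.001]
wrist_force: [-0.2, -1.1, -1.1]
width: 0.655
grasp_force: 30.0
```

Call:
drive_tool --pt "0 0 0.001 0 0 0 -1" --pt "0 0 0.001 0 0 0 -1" --pt "0 0 0 0 0 0 -1"

```text
t: 17.55
position: [708.6, -140.0, 32.4]
eef_rot: [0.0, 0.985, -0.174, 0.001]
wrist_force: [-0.2, -0.4, 6.1]
width: 0.658
grasp_force: 32.5
```

Call:
drive_tool --pt "0 0 0.001 0 0 0 -1" --pt "0 0 0.001 0 0 0 -1" --pt "0 0 0 0 0 0 -1"

```text
t: 17.85
position: [708.7, -140.0, 32.0]
eef_rot: [0.0, 0.985, -0.174, 0.002]
wrist_force: [-1.1, -0.2, 11.8]
width: 0.659
grasp_force: 30.0
```

Contact came within 2 mm of the home height, so I'll open the fingers, lift away and look.

Call:
drive_tool --pt "0 0 0 0 0 0 0.6" --pt "0 0 0 0 0 0 0.8" --pt "0 0 0 0 0 0 1" --pt "0 0 0 0 0 0 1" --pt "0 0 -0.02 0 0 0 1" --pt "0 0 -0.03 0 0 0 1" --pt "0 0 -0.04 0 0 0 1" --pt "-0.04 0 -0.03 0 0 0 1" --pt "-0.04 0 0 0 0 0 1" --pt "-0.04 0 0 0 0 0 1" --pt "-0.02 0 0 0 0 0 1" --pt "0 0 0 0 0 0 1" --pt "0 0 0 0 0 0 1"

```text
t: 19.15
position: [576.7, -91.7, 148.8]
eef_rot: [0.0, 0.985, -0.174, 0.001]
wrist_force: [0.1, -0.1, -0.4]
width: 1.004
grasp_force: 0.0
```

Run:
```python
from h import *
from workcell import viewer
p,T=where();print(p)
s=viewer.snapshot("wrist");w=viewer.snapshot("side");c=viewer.snapshot("scene")
for b in blobs(mask(s,"blue"),150)[:4]:
    bb=cv2.boundingRect(b.reshape(-1,1,2)); print(bb,"z50",*rect(plane(s,b,50,True)))
a=cv2.resize(s["color"][0:150,230:410],None,fx=2.2,fy=2.2)
b=cv2.resize(w["color"][160:220,250:350],None,fx=4,fy=4)
e=cv2.resize(c["color"][215:270,360:450],None,fx=4.44,fy=4.44)[:,:400]
r=np.vstack([b,e]); a=cv2.copyMakeBorder(a,0,max(0,r.shape[0]-a.shape[0]),0,0,cv2.BORDER_CONSTANT)
cv2.imwrite("pics/end.png",np.hstack([a[:r.shape[0]],r])); print(r.shape)
```

```text
t 19.15 TCP nest [ -69.5 -198.7  148.8] toolaxes nest [[0.4, -0.916, 0.002], [-0.916, -0.4, -0.0], [0.001, -0.001, -1.0]] w 1.004 F [ 0.1 -0.1 -0.4] g 0.0
[576.69899884 -91.72128051 148.77835178]
(290, 13, 67, 124) z50 [ 688.3 -132.6  117.5   60.3] -0.352
(484, 400, 3)
```

View pics/end.png

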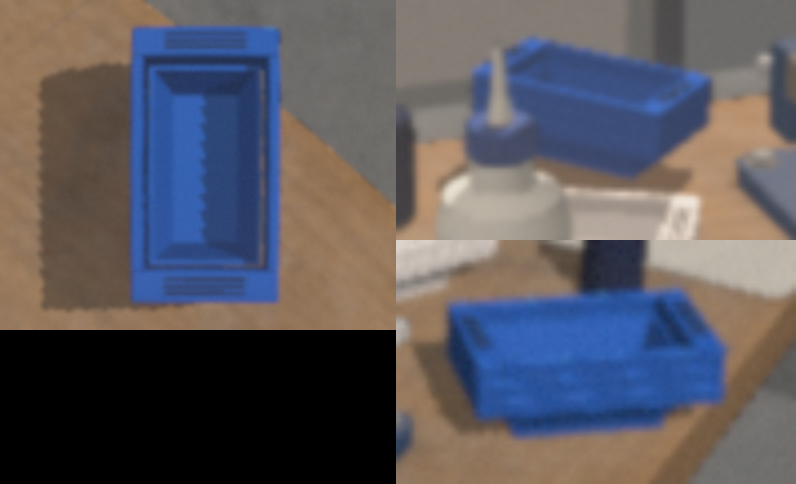

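All three views show the tray flush and square on the stack. The top view has a single clean rim, 117.5 × 60.3 mm at z = 50, centred within 1 mm of the stack. Handing in.

```bash
python3 -c "
from workcell import order
print(order.close_job())"
```

```text
the job is handed in; nothing more can be done
None
```

The tray is nested squarely on the blue stack after about 19 s of robot time, and the job is handed in; no verdict was returned, but the last pictures show the tray flush and level with the robot clear of everything.

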